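# Refit the cue light's frosted glass with the lifter

### The arm

A 6-joint arm with a two-finger parallel gripper is mounted at the origin on the work surface. World frame = base frame: x ahead of the robot, y to its left, z up, the work surface at z = 0. Lengths are in m, angles in degrees, forces in N, time in s.
With the tool pointing down it reaches from about 0.3 to 0.85 m from the base axis. Payload 5.4 kg.
Tool frame: the origin (TCP) lies midway between the tips of the shut fingers; the grasp point (between the pads) lies 19 mm behind it; x points along the fingers, z is the direction in which the jaws open and shut, and the axes are right-handed (so a half turn about x gives the same grasp; the last joint's range is limited). The gripper opens to 85 mm and grips with 20 to 120 N. Pads are 22 mm wide; open, the fingers measure 114 mm over their backs; the gripper's body (76 mm by 85 mm) begins 54 mm behind the grasp point. The pads swing forward as they close: fully open they stand 13 mm farther back than shut.
Start: joints at [-88.929, 9.076, 91.501, -0, 79.423, -12.038], TCP at [0.13, -0.56, 0.231] pointing down, gripper open.
Joint ranges: [-166.64, 166.64], [-54.1, 131.32], [10.49, 154.53], [-73.88, 253.88], [9.74, 151.15], [-171.62, 171.62]. Speed limits (degrees/s): [147.25, 147.25, 180, 180, 180, 180].

### API

Orientations are given as a 3x3 rotation matrix whose columns are the frame's x, y, z axes.
In Python, from plant import monitor, grab_frame, calibration, ticket gives the robot as it stands.
- The arm moves only by the tool drive_tool, never from a script. Its argument "series" is a list of rows, each an object of numbers: "claw": the closure, from 0 (fully open) to 1 (shut); "x", "y", "z": the shift along the tool's x, y, z in mm; "wx", "wy", "wz": the turn, a rotation vector about the tool's x, y, z in degrees. A call has 1 to 10 rows; each row is the pose to reach, as a shift and turn from the pose measured when the call began, along the tool's axes at that moment; what a row does not reach only later rows make up. A row lasts 1/12 s, in which the tool goes at most 41.7 mm and 7.16 degrees, less where a joint would pass 70% of its speed; a pose out of reach is approached as far as the arm can. A call with a gripper value outside its range is refused whole. The fingers move at their own pace and stop on an object; "grip_force" is the grip in N (left out, the last holds). Time passes only in rows, so rows that repeat a pose let the fingers close. It gives the time, the measured TCP pose, the force and the opening at its end, in the units of the state.
- monitor.state(): the state, without advancing time (a new reading comes with each control period).
- grab_frame(name): name is "scene" or "side" or "wrist"; returns (picture, depth): 400x640x3 uint8, red, green, blue; 400x640 float32, m along the optical axis (not along the pixel's ray), 0 where there is no reading.
- calibration(name): a dict with "fx", "fy", "cx", "cy" (pixels), "position" and "orientation" of the camera in the world; the wrist camera has in their place "mount" (4x4, takes a point from camera to tool coordinates, whose origin is the TCP and whose axes are the tool frame's). Camera axes: x right, y down, z forward; pixel columns grow to the right and rows downward; lengths in m; the calibration is good to about 2 mm. A picture is of the moment at which its call begins: read the wrist's pose just before it. calibration takes no time and is no camera call.
- ticket.close_job(): hands the job in, once; it reports no verdict.
The state is a dict: "t": time; "joints": joint angles; "joint_velocities": joint speeds; "effort": joint torques, N m; "eef_pos": TCP position; "tcp_rot": TCP orientation; "contact_force": force on the tool from outside, world axes, zero at the start; "torque": the same for the moment, N m; "finger_gap": opening from 0.0 (shut) to 1.0 (fully open).
Only numpy, scipy, OpenCV 4.12 (cv2) and the standard library are available. Lean on these libraries where they do the work, as an engineer would, in place of code of your own. Each camera call takes 0.05 s, during which the arm holds its last target. There are 200 camera calls.

### The job

Slide the wooden-handled steel lifter under the clean frosted glass plate on its drying rack, lift the glass and carry it slowly and level to the open black cue light, and set it down flat in the recess on top, without dropping it or touching it with the gripper. Then draw the lifter out and lay it flat on the counter, standing on its blade and foot and clear of the cue light. Leave everything else on the counter where it is.

Things in the scene. Friction and masses are not known exactly. Their poses are not given: they have to be found in the camera images.
- lifter: Flat lifter (offset spatula), 198 mm long. Origin: underside near the middle of the steel blade; +x from handle to blade tip, z up; z = 0 standing on the counter on blade and rear foot. Blade: x -52 to +48 mm, 64 wide (y), 3 thick. Riser: 34 wide plate, x -58 to -52, z 0 to 50. Foot: 44 wide plate, x -148 to -140, z 0 to 42. About 0.26 kg.
- lifter_grip (a point): Grip point on the lifter's handle, at (-95, 0, 54) mm in the lifter's frame. The handle is a dark wood bar along x, from x -150 to -54 mm, 24 mm wide, z 40 to 68; grip it across its width.
- glass: Frosted white glass plate lying flat, 100 mm along its x, 120 mm along its y, 5 mm thick, about 0.16 kg. Origin: centre of its underside.
- rack: Low fixed drying rack. Origin at counter level, under the middle of the glass within about 4 mm; open front to its -x. Two rails along x, 12 mm high, x -50 to +62, |y| 48 to 58 mm, carry the glass over a 96 mm wide, 12 mm high gap above bare counter. An 18 mm high bar closes the back at x +62 to +72.
- cue_light: Fixed open black cue light housing, 132 (x) by 152 mm (y). Origin: centre of its underside. Two ledges along x, tops at z 45 mm, |y| 42 to 68, carry the glass. Between them an 84 mm wide channel, open above and at the front (-x), closed at x +58; two low lamps on its floor reach z 18 mm.
- cue_light_seat (a point): Centre of the cue light's recess, at ledge height (z 45 mm): where the middle of the glass's underside goes. A rim 8 mm higher frames a recess of 116 (x) by 136 mm (y), so the glass has 8 mm play each way; the rim is missing only across the channel's front. The glass's x lies along the housing's x.
- globe: Bystander: frosted white glass lamp globe on a short neck, 120 mm across, 131 mm tall. Origin: centre of its underside.
- stopwatch: Bystander: steel stopwatch lying face up, 58 mm across, 13 mm thick, crown along its +x. Origin: centre of its underside.
- doorstop: Bystander: yellow rubber doorstop wedge, 120 x 42 mm, rising along its +x to 32 mm. Origin: centre of its underside.
- mug: Bystander: white mug, 80 mm across, 95 mm tall, handle at its +y. Origin: centre of its underside.
- bottle: Bystander: grey drinking bottle standing, 64 mm across, 170 mm tall. Origin: centre of its underside.
- torch: Bystander: black torch lying down, 135 mm long along its x, 36 mm across. Origin: centre of its underside.
Not all that is in view belongs to the job. What is shaped like the cue_light but turquoise is not meant.

How it is judged:
By the outcome, as a careful person would: the job done as asked, in the order asked, and still so for the second after the job is handed in, with the robot touching nothing.
It also fails if it takes over 72 s, if anything falls off the work surface, if the arm or the gripper's body presses on something with over 40 N, if the wrist force passes 120 N, or if a joint passes its speed limit or range.

## Working session

There is one attempt and no reset: what is moved stays moved. The work goes in short steps, Python scripts to look and compute and a tool call to move; the robot and the scene stay as the last step left them, time stands still between calls to the robot, and variables do not carry over. Pictures are saved under pics/ and viewed, about 8 in all and at most 12, crops included, and the job is handed in when it is done.

Besides the shell and the picture viewer there is one more tool, called as name(argument=value, ...) on one line, values as JSON. drive_tool: Moves the arm, as the interface text tells. Its arguments: {"type":"object","properties":{"series":{"type":"array","items":{"type":"object","properties":{"claw":{"type":"number"},"x":{"type":"number"},"y":{"type":"number"},"z":{"type":"number"},"wx":{"type":"number"},"wy":{"type":"number"},"wz":{"type":"number"}}}},"grip_force":{"type":"number"}},"required":["series"]}

```bash
mkdir -p pics; ls
cat > h.py <<'E'
import numpy as np, cv2
from plant import monitor, grab_frame, calibration, ticket
def cam(name, st=None):
    c=calibration(name)
    if name=="wrist":
        st=st or monitor.state(); M=np.array(c["mount"]); R=np.array(st["tcp_rot"]); p=np.array(st["eef_pos"])
        return c, R@M[:3,:3], p+R@M[:3,3]
    return c, np.array(c["orientation"]), np.array(c["position"])
def ray(C,u,v,z):
    c,R,p=C; d=R@np.array([(u-c["cx"])/c["fx"],(v-c["cy"])/c["fy"],1.]); return p+d*(z-p[2])/d[2]
def cloud(C,D):
    c,R,p=C; v,u=np.mgrid[:D.shape[0],:D.shape[1]]
    P=np.stack([(u-c["cx"])/c["fx"]*D,(v-c["cy"])/c["fy"]*D,D],-1)@R.T+p; P[D==0]=np.nan; return P
def shot(name,tag):
    st=monitor.state(); C=cam(name,st); I,D=grab_frame(name)
    np.savez(f"pics/{tag}.npz",I=I,D=D,R=C[1],p=C[2]); cv2.imwrite(f"pics/{tag}.png",I[...,::-1]); return C,I,D
E
python3 - <<'E'
from h import *
C,I,D=shot("scene","scene0"); C2,I2,D2=shot("side","side0")
print(C[2],C2[2],monitor.state()["tcp_rot"])
E
```

```text
pics
[1.32551093 0.05362127 1.12975815] [0.01488501 0.91573236 1.10152852] [[-3.59986379e-06  9.73936751e-01  2.26819764e-01]
 [ 1.74519815e-03  2.26819424e-01 -9.73935266e-01]
 [-9.99998477e-01  3.92339398e-04 -1.70052914e-03]]
```

View pics/scene0.png

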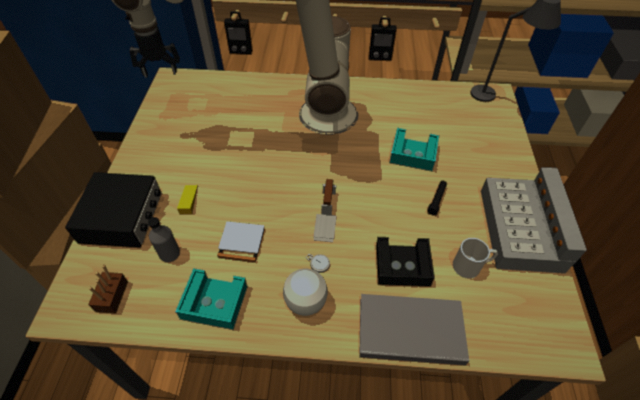

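View pics/side0.png

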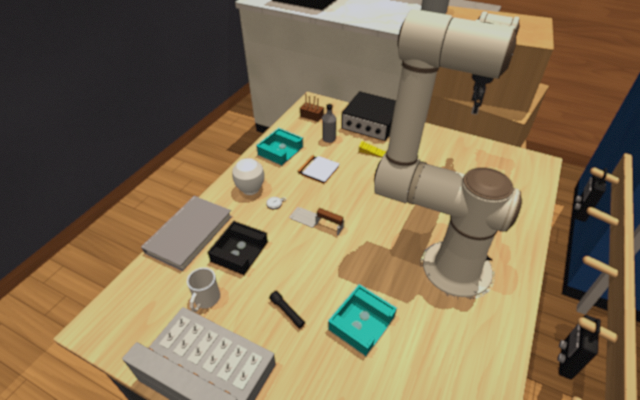

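Candidates:
- **Lifter:** scene (327,210), the only one.
- **Glass on rack:** scene (242,240). The big grey slab at (413,328) is not it.
- **Cue light:** black open housing at (405,262). The turquoise ones at (212,298) and (415,150) and the black knob box at (115,210) are not it.

Next I'll check these in one close crop.

Run:
```python
from h import *
Z=np.load("pics/scene0.npz");Y=np.load("pics/side0.npz")
def cr(I,u,v,w,h,s=None): return cv2.resize(I[v-h:v+h,u-w:u+w,::-1],(400,300),interpolation=cv2.INTER_CUBIC)
a=np.hstack([cr(Z["I"],240,240,40,30),cr(Z["I"],405,260,40,30)]);b=np.hstack([cr(Y["I"],318,170,40,30),cr(Z["I"],327,210,48,36)])
cv2.imwrite("pics/crop.png",np.vstack([a,b]))
P=cloud(cam("scene"),Z["D"])
for n,(u,v) in dict(glass=(242,238),cue=(405,262),lift=(325,228),handle=(328,192),globe=(305,290),bottle=(165,245),watch=(320,263),stop=(188,200)).items(): print(n,P[v,u].round(3))
```

```text
glass [ 0.613 -0.225  0.02 ]
cue [0.654 0.266 0.01 ]
lift [ 0.542  0.023 -0.002]
handle [0.455 0.026 0.071]
globe [ 0.822 -0.012  0.123]
bottle [ 0.699 -0.417  0.092]
watch [0.68  0.017 0.016]
stop [ 0.479 -0.427  0.017]
```

View pics/crop.png

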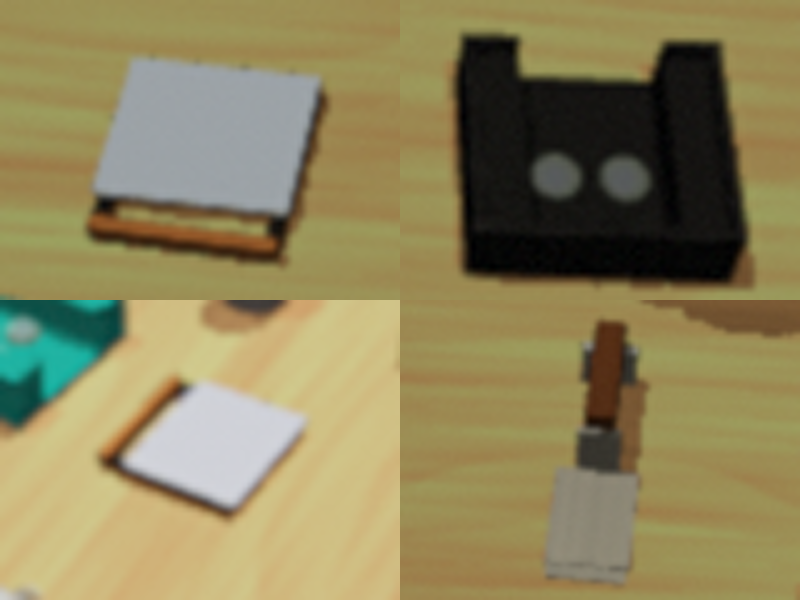

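The crop shows the glass with the rack bar at its far (+x) side, so its front faces the robot. The cue light's open front also faces the robot, and the lifter's blade points away from it. Next, the poses.

```bash
cat > meas.py <<'E'
from h import *
def rect(pts):
    (c,s,a)=cv2.minAreaRect((pts*1000).astype(np.float32)); b=cv2.boxPoints((c,s,a))
    e=[b[1]-b[0],b[2]-b[1]]
    angs=[((np.degrees(np.arctan2(x[1],x[0]))+45)%90-45) for x in e]
    return np.round(c,1),np.round(s,1),np.round(angs[0],1)
def blob(I,mask,seed):
    m=cv2.morphologyEx(mask.astype(np.uint8),cv2.MORPH_OPEN,np.ones((2,2)))
    n,l,st,ct=cv2.connectedComponentsWithStats(m); k=l[seed[1],seed[0]]; return (l==k) if k else None
def outline(C,m,z):
    cs,_=cv2.findContours(m.astype(np.uint8),cv2.RETR_EXTERNAL,cv2.CHAIN_APPROX_NONE); c=max(cs,key=len)[:,0]
    return np.array([ray(C,u,v,z)[:2] for u,v in c])
E
python3 - <<'E'
from meas import *
for n,seeds in (("scene",dict(glass=(242,238),blade=(325,228),handle=(328,192))),("side",dict(glass=(320,168),blade=(304,216),handle=(328,215)))):
    Z=np.load(f"pics/{n}0.npz");I=Z["I"];C=cam(n);H=cv2.cvtColor(I,cv2.COLOR_RGB2HSV).astype(int)
    P=cloud(C,Z["D"])
    for k,s in seeds.items():
        print(n,k,I[s[1],s[0]],H[s[1],s[0]])
        mk={"glass":(H[...,1]<60)&(H[...,2]>120),"blade":(H[...,1]<75)&(H[...,2]>110),"handle":(P[...,2]>.03)&(H[...,1]>100)}[k]
        b=blob(I,mk,s)
        if b is None or b.sum()>8000: print("none",None if b is None else b.sum());continue
        print(b.sum(),*rect(outline(C,b,{"glass":.017,"blade":.003,"handle":.068}[k])))
    m=(H[...,2]<75)&(P[...,2]>.035)&(P[...,2]<.07)&(abs(P[...,0]-.65)<.12)&(abs(P[...,1]-.266)<.12)
    print("cue",m.sum(),*rect(outline(C,m,.053)),*rect(P[m][:,:2]))
E
```

```text
scene glass [156 163 167] [101  17 167]
1085 [ 607.8 -226. ] [119.4 100.3] -3.0
scene blade [138 133 115] [ 23  43 138]
519 [546.5  24.9] [ 62.6 100. ] -1.9
scene handle [85 46 22] [ 11 189  85]
195 [452.6  29.4] [ 24.6 102.7] -2.7
cue 1208 [667.2 256.1] [140.2 152.8] 2.0 [662.3 257.4] [135.2 151.4] 1.9
side glass [208 210 216] [113   9 216]
567 [ 594.9 -226.2] [128.3 107.6] -2.5
side blade [191 183 169] [ 19  29 191]
361 [533.3  22.8] [ 68.5 100.3] -1.2
side handle [122  70  38] [ 11 176 122]
262 [430.   37.4] [ 42.9 100.1] -1.9
cue 851 [648.9 264.9] [136.6 157.2] 2.4 [654.4 259.3] [131.8 150.5] 1.9
```

drive_tool(series=[{"y":35,"z":-16,"wx":4},{"y":74,"z":-34,"wx":8},{"y":112,"z":-52,"wx":12},{"y":150,"z":-69,"wx":15},{"y":188,"z":-87,"wx":15},{"y":226,"z":-104,"wx":15},{"y":264,"z":-121,"wx":15},{"y":302,"z":-139,"wx":15},{"y":340,"z":-157,"wx":15},{"y":360,"z":-166,"wx":15}])

```text
schema error: expected keys claw, x, y, z, wx, wy, wz
```

drive_tool(series=[{"y":30,"z":25},{"y":60,"z":10},{"y":90,"z":-5},{"y":110,"z":-20},{"y":120,"z":-30},{"y":120,"z":-30}])

```text
schema error: expected keys claw, x, y, z, wx, wy, wz
```

Run:
```python
from meas import *
s=monitor.state(); print(s["t"],s["eef_pos"],np.round(s["tcp_rot"],3).tolist(),s["contact_force"],s["finger_gap"])
shot("wrist","w1")
```

```text
0.1 [ 0.13039229 -0.55946587  0.23038937] [[-0.0, 0.974, 0.227], [0.002, 0.227, -0.974], [-1.0, 0.0, -0.002]] [ 0.68166043 -0.06919179  0.09697833] 0.9976557319926888
```

View pics/w1.png

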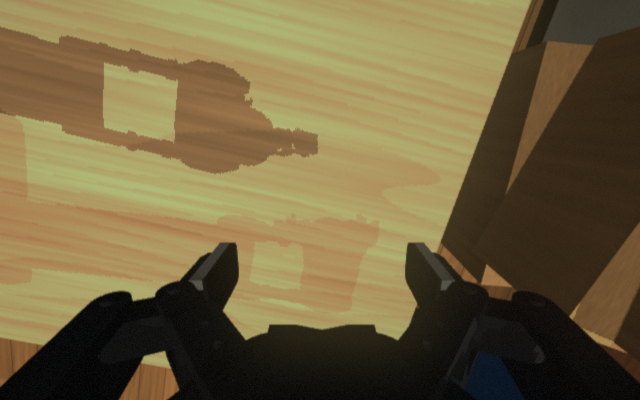

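The moves were refused because every row needs all seven keys. The wrist view shows the counter ahead of the tool, with up in the image being tool +y.

drive_tool(series=[{"claw":0,"x":0,"y":36,"z":-20,"wx":4,"wy":0,"wz":0},{"claw":0,"x":0,"y":72,"z":-40,"wx":8,"wy":0,"wz":0},{"claw":0,"x":0,"y":108,"z":-60,"wx":12,"wy":0,"wz":0},{"claw":0,"x":0,"y":144,"z":-80,"wx":15,"wy":0,"wz":0},{"claw":0,"x":0,"y":180,"z":-100,"wx":15,"wy":0,"wz":0},{"claw":0,"x":0,"y":216,"z":-120,"wx":15,"wy":0,"wz":0},{"claw":0,"x":0,"y":252,"z":-140,"wx":15,"wy":0,"wz":0},{"claw":0,"x":0,"y":288,"z":-160,"wx":15,"wy":0,"wz":0},{"claw":0,"x":0,"y":324,"z":-180,"wx":15,"wy":0,"wz":0},{"claw":0,"x":0,"y":360,"z":-200,"wx":15,"wy":0,"wz":0}])

```text
t: 0.98
eef_pos: [0.4367, -0.2813, 0.2308]
tcp_rot: [[-0.0, 0.999, -0.033], [0.002, -0.033, -0.999], [-1.0, -0.0, -0.002]]
contact_force: [-0.6, -1.2, 0.2]
finger_gap: 1.001
```

Run:
```python
from meas import *
s=monitor.state(); print(s["t"],s["eef_pos"],np.round(s["tcp_rot"],3).tolist())
R=np.array(s["tcp_rot"]);print(R.T@(np.array([.50,-.226,.23])-s["eef_pos"]))
```

```text
0.9833 [ 0.43672852 -0.28127831  0.23080866] [[-0.0, 0.999, -0.033], [0.002, -0.033, -0.999], [-1.0, -0.0, -0.002]]
[ 0.00088588  0.06141231 -0.05733558]
```

drive_tool(series=[{"claw":0,"x":0,"y":15,"z":-15,"wx":0,"wy":0,"wz":0},{"claw":0,"x":0,"y":30,"z":-35,"wx":0,"wy":0,"wz":0},{"claw":0,"x":0,"y":50,"z":-57,"wx":0,"wy":0,"wz":0},{"claw":0,"x":0,"y":50,"z":-57,"wx":0,"wy":0,"wz":0},{"claw":0,"x":0,"y":50,"z":-57,"wx":0,"wy":0,"wz":0}])

```text
t: 1.4
eef_pos: [0.489, -0.2249, 0.2305]
tcp_rot: [[-0.001, 1.0, -0.03], [0.002, -0.03, -1.0], [-1.0, -0.001, -0.002]]
contact_force: [-0.2, -0.0, 0.2]
finger_gap: 1.0
```

Run:
```python
from meas import *
C,I,D=shot("wrist","w2");H=cv2.cvtColor(I,cv2.COLOR_RGB2HSV).astype(int)
P=cloud(C,D)
m=(H[...,1]<60)&(H[...,2]>100)&(abs(P[...,0]-.60)<.1)&(abs(P[...,1]+.226)<.1)
n,l,st,ct=cv2.connectedComponentsWithStats(m.astype(np.uint8));k=1+np.argmax(st[1:,4]);print(st[k],np.nanmedian(P[l==k],0))
print(*rect(outline(C,l==k,.017)))
```

```text
[ 272   29  106   95 9389] [ 0.60623863 -0.23059837  0.01754615]
[ 603.3 -230.6] [120.5 100.4] -3.0
```

View pics/w2.png

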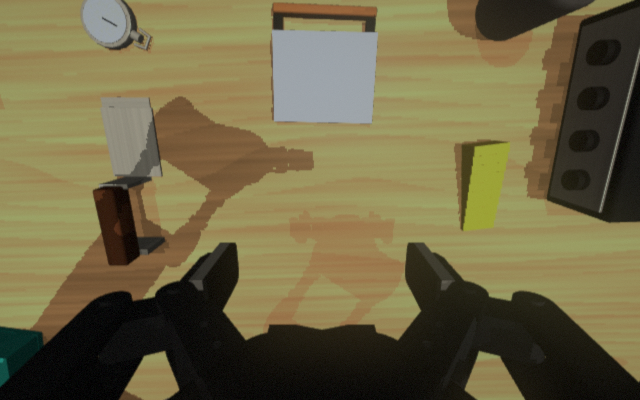

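The wrist view shows the glass at (325,77), fitted as 120.5 x 100.4 mm at (0.603,-0.231) with yaw -3. The rack bar is beyond it, and the lifter is at (130,180).

drive_tool(series=[{"claw":0,"x":0,"y":-14,"z":-36,"wx":0,"wy":0,"wz":0},{"claw":0,"x":0,"y":-28,"z":-72,"wx":0,"wy":0,"wz":0},{"claw":0,"x":0,"y":-42,"z":-108,"wx":0,"wy":0,"wz":0},{"claw":0,"x":0,"y":-56,"z":-144,"wx":0,"wy":0,"wz":0},{"claw":0,"x":0,"y":-70,"z":-180,"wx":0,"wy":0,"wz":0},{"claw":0,"x":0,"y":-84,"z":-216,"wx":0,"wy":0,"wz":0},{"claw":0,"x":0,"y":-95,"z":-248,"wx":0,"wy":0,"wz":0},{"claw":0,"x":0,"y":-95,"z":-248,"wx":0,"wy":0,"wz":0},{"claw":0,"x":0,"y":-95,"z":-248,"wx":0,"wy":0,"wz":0}])

```text
t: 2.2
eef_pos: [0.4009, 0.0254, 0.231]
tcp_rot: [[-0.0, 1.0, -0.03], [0.001, -0.03, -1.0], [-1.0, -0.0, -0.001]]
contact_force: [-0.0, -0.7, -0.1]
finger_gap: 1.002
```

Run:
```python
from meas import *
C,I,D=shot("wrist","w3");H=cv2.cvtColor(I,cv2.COLOR_RGB2HSV).astype(int)
P=cloud(C,D)
def big(m): 
    n,l,st,ct=cv2.connectedComponentsWithStats(m.astype(np.uint8));k=1+np.argmax(st[1:,4]);print(st[k],np.nanmedian(P[l==k],0).round(4));return l==k
near=(abs(P[...,1]-.026)<.06)&(P[...,0]>.38)
b=big((H[...,1]<75)&(H[...,2]>90)&near&(P[...,0]>.49)&(P[...,0]<.61)&(P[...,2]<.02)); print("blade",*rect(outline(C,b,.003)))
h=big((P[...,2]>.055)&(P[...,2]<.085)&near&(P[...,0]<.52)&(H[...,0]<20)); print("handle",*rect(outline(C,h,.068)))
c=big((abs(P[...,0]-.66)<.1)&(abs(P[...,1]-.26)<.1)&(H[...,2]<70)&(P[...,2]>.02));print("cue",*rect(outline(C,c,.053)))
```

```text
[ 295   10   55   92 4745] [0.5443 0.02   0.0034]
blade [540.5  20.2] [64.8 99.5] -1.8
[ 311  100   23   89 1957] [0.4445 0.0236 0.0685]
handle [441.4  23.6] [23.4 93.4] -2.2
[  9   0  64  15 645] [0.5911 0.3085 0.0371]
cue [585.1 299.9] [60.6 12.2] -1.8
```

View pics/w3.png

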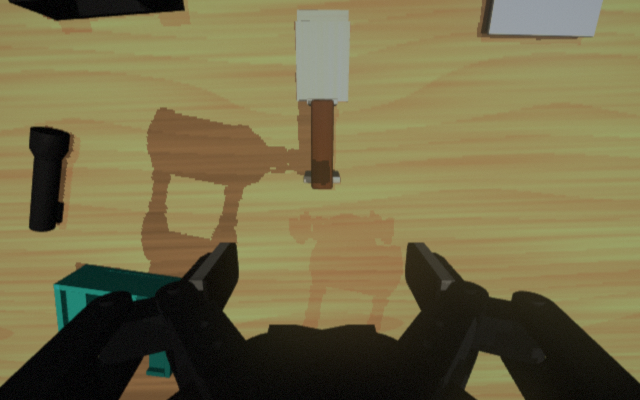

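All three measurements agree. The lifter origin is at about (0.5425,0.020), yaw -2, so the grip point is at (0.4475,0.0235). The handle shows at (322,145) and the blade at (322,55). Descending to grip.

drive_tool(series=[{"claw":0,"x":15,"y":25,"z":1,"wx":0,"wy":0,"wz":0},{"claw":0,"x":50,"y":47,"z":1,"wx":0,"wy":0,"wz":0},{"claw":0,"x":88,"y":47,"z":1,"wx":0,"wy":0,"wz":0},{"claw":0,"x":126,"y":47,"z":1,"wx":0,"wy":0,"wz":0},{"claw":0,"x":160,"y":47,"z":1,"wx":0,"wy":0,"wz":0},{"claw":0,"x":185,"y":47,"z":1,"wx":0,"wy":0,"wz":0},{"claw":0,"x":197,"y":47,"z":1,"wx":0,"wy":0,"wz":0},{"claw":0,"x":197,"y":47,"z":1,"wx":0,"wy":0,"wz":0},{"claw":0,"x":197,"y":47,"z":1,"wx":0,"wy":0,"wz":0}])

```text
t: 3.0
eef_pos: [0.4481, 0.0207, 0.0337]
tcp_rot: [[-0.002, 0.999, -0.034], [0.001, -0.034, -0.999], [-1.0, -0.002, -0.001]]
contact_force: [0.7, -0.4, 0.1]
finger_gap: 1.0
```

drive_tool(series=[{"claw":1,"x":0,"y":0,"z":0,"wx":0,"wy":0,"wz":0},{"claw":1,"x":0,"y":0,"z":0,"wx":0,"wy":0,"wz":0},{"claw":1,"x":0,"y":0,"z":0,"wx":0,"wy":0,"wz":0},{"claw":1,"x":0,"y":0,"z":0,"wx":0,"wy":0,"wz":0},{"claw":1,"x":0,"y":0,"z":0,"wx":0,"wy":0,"wz":0},{"claw":1,"x":0,"y":0,"z":0,"wx":0,"wy":0,"wz":0},{"claw":1,"x":0,"y":0,"z":0,"wx":0,"wy":0,"wz":0},{"claw":1,"x":0,"y":0,"z":0,"wx":0,"wy":0,"wz":0},{"claw":1,"x":0,"y":0,"z":0,"wx":0,"wy":0,"wz":0},{"claw":1,"x":0,"y":0,"z":0,"wx":0,"wy":0,"wz":0}], grip_force=90)

```text
t: 3.83
eef_pos: [0.4488, 0.0206, 0.0345]
tcp_rot: [[-0.001, 0.999, -0.034], [0.0, -0.034, -0.999], [-1.0, -0.001, -0.0]]
contact_force: [-1.3, -0.1, 5.8]
finger_gap: 0.266
```

Gripped with a gap of about 23 mm. Now lift and move in front of the rack.

drive_tool(series=[{"claw":1,"x":-5,"y":0,"z":0,"wx":0,"wy":0,"wz":0},{"claw":1,"x":-15,"y":0,"z":0,"wx":0,"wy":0,"wz":0},{"claw":1,"x":-30,"y":0,"z":0,"wx":0,"wy":0,"wz":0},{"claw":1,"x":-42,"y":-8,"z":0,"wx":0,"wy":0,"wz":0},{"claw":1,"x":-50,"y":-20,"z":0,"wx":0,"wy":0,"wz":0},{"claw":1,"x":-50,"y":-35,"z":5,"wx":0,"wy":0,"wz":0},{"claw":1,"x":-50,"y":-50,"z":10,"wx":0,"wy":0,"wz":0},{"claw":1,"x":-50,"y":-60,"z":20,"wx":0,"wy":0,"wz":0},{"claw":1,"x":-50,"y":-60,"z":20,"wx":0,"wy":0,"wz":0},{"claw":1,"x":-50,"y":-60,"z":20,"wx":0,"wy":0,"wz":0}])

```text
t: 4.67
eef_pos: [0.3882, 0.0026, 0.0849]
tcp_rot: [[0.0, 0.999, -0.035], [0.0, -0.035, -0.999], [-1.0, 0.0, -0.0]]
contact_force: [0.3, -0.4, -1.8]
finger_gap: 0.266
```

```bash
cat > lift.py <<'E'
from meas import *
# lifter pose in tool frame, from wrist view: blade rectangle and plane
def lifter(tag):
    s=monitor.state(); R=np.array(s["tcp_rot"]);p=np.array(s["eef_pos"]); C,I,D=shot("wrist",tag)
    P=cloud(C,D);Q=(P-p)@R  # tool coords
    H=cv2.cvtColor(I,cv2.COLOR_RGB2HSV)
    m=(abs(Q[...,0]-.033)<.012)&(abs(Q[...,2])<.05)&(Q[...,1]>.03)&(Q[...,1]<.16)&(H[...,1]<90)
    n,l,st,ct=cv2.connectedComponentsWithStats(m.astype(np.uint8));k=1+np.argmax(st[1:,4]);m=l==k
    er=cv2.erode(m.astype(np.uint8),np.ones((5,5)))>0
    A=Q[er];co=np.linalg.lstsq(np.c_[A[:,1:]-A[:,1:].mean(0),np.ones(len(A))],A[:,0],rcond=None)[0]
    print("t",s["t"],"tcp",p.round(4),"F",np.round(s["contact_force"],1),"area",m.sum())
    print("blade top in tool: x",co[2].round(4),"slopes dx/dy,dx/dz deg",np.degrees(np.arctan(co[:2])).round(2))
    zt=(p+R@np.array([co[2],*A[:,1:].mean(0)]))[2]; print("blade top world z",zt.round(4)); 
    print("blade rect world",*rect(outline(C,m,zt))); return C,I,P,Q
E
python3 -c "
from lift import *
lifter('w4')"
```

```text
t 4.6667 tcp [0.3882 0.0026 0.0849] F [ 0.3 -0.4 -1.8] area 18122
blade top in tool: x 0.0309 slopes dx/dy,dx/dz deg [0.01 0.02]
blade top world z 0.054
blade rect world [4.738e+02 1.000e-01] [64.  89.3] -1.4
```

View pics/w4.png

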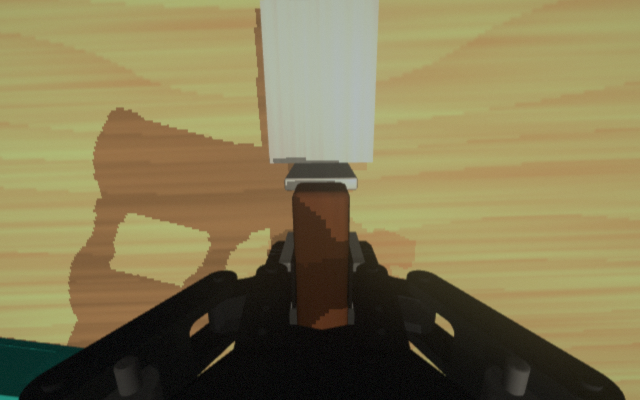

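The blade sits level in the tool. Its origin is 93.5 mm ahead of the TCP and its underside 34.5 mm below, with the tip cut off at the picture's top. Next, the pre-insert pose in front of the rack.

drive_tool(series=[{"claw":1,"x":0,"y":1,"z":12,"wx":0,"wy":0,"wz":0},{"claw":1,"x":0,"y":2,"z":40,"wx":0,"wy":0,"wz":0},{"claw":1,"x":0,"y":4,"z":72,"wx":0.5,"wy":0,"wz":0},{"claw":1,"x":0,"y":6,"z":104,"wx":1,"wy":0,"wz":0},{"claw":1,"x":0,"y":8,"z":136,"wx":1,"wy":0,"wz":0},{"claw":1,"x":0,"y":10,"z":168,"wx":1,"wy":0,"wz":0},{"claw":1,"x":0,"y":11,"z":198,"wx":1,"wy":0,"wz":0},{"claw":1,"x":0,"y":11,"z":215,"wx":1,"wy":0,"wz":0},{"claw":1,"x":0,"y":11,"z":222,"wx":1,"wy":0,"wz":0},{"claw":1,"x":0,"y":11,"z":222,"wx":1,"wy":0,"wz":0}])

```text
t: 5.55
eef_pos: [0.3926, -0.2209, 0.0851]
tcp_rot: [[0.001, 0.999, -0.054], [-0.0, -0.054, -0.999], [-1.0, 0.001, -0.0]]
contact_force: [0.1, 0.5, -2.9]
finger_gap: 0.27
```

drive_tool(series=[{"claw":1,"x":5,"y":0,"z":0,"wx":0,"wy":0,"wz":0},{"claw":1,"x":15,"y":0,"z":0,"wx":0,"wy":0,"wz":0},{"claw":1,"x":28,"y":0,"z":0,"wx":0,"wy":0,"wz":0},{"claw":1,"x":38,"y":0,"z":0,"wx":0,"wy":0,"wz":0},{"claw":1,"x":44,"y":0,"z":0,"wx":0,"wy":0,"wz":0},{"claw":1,"x":46,"y":0,"z":0,"wx":0,"wy":0,"wz":0},{"claw":1,"x":46,"y":0,"z":0,"wx":0,"wy":0,"wz":0},{"claw":1,"x":46,"y":0,"z":0,"wx":0,"wy":0,"wz":0}])

```text
t: 6.22
eef_pos: [0.3929, -0.2208, 0.0393]
tcp_rot: [[0.001, 0.999, -0.054], [-0.0, -0.054, -0.999], [-1.0, 0.001, 0.0]]
contact_force: [0.3, 0.2, -1.6]
finger_gap: 0.276
```

Run:
```python
from lift import *
C,I,P,Q=lifter('w5')
s=monitor.state();R=np.array(s["tcp_rot"]);print(np.round(R,4).tolist())
p=s["eef_pos"]; print("to go (tool):",R.T@(np.array([.5066,-.2254,.0385])-p)*1000)
C,I,D=shot("side","s5")
```

```text
t 6.2167 tcp [ 0.3929 -0.2208  0.0393] F [ 0.3  0.2 -1.6] area 18590
blade top in tool: x 0.0309 slopes dx/dy,dx/dz deg [0.05 0.06]
blade top world z 0.0085
blade rect world [ 478.5 -231.8] [78.5 89.5] -2.0
[[0.0019, 0.9986, -0.0537], [-0.0007, -0.0537, -0.9986], [-1.0, 0.0019, 0.0006]]
to go (tool): [  1.3109978  113.57450557  -1.75875691]
```

Clear in front of the rack with the blade bottom about 5 mm up. Inserting.

drive_tool(series=[{"claw":1,"x":0,"y":3,"z":0,"wx":0,"wy":0,"wz":0},{"claw":1,"x":0.5,"y":9,"z":-0.5,"wx":0,"wy":0,"wz":0},{"claw":1,"x":0.5,"y":16,"z":-1,"wx":0,"wy":0,"wz":0},{"claw":1,"x":0.5,"y":23,"z":-1.5,"wx":0,"wy":0,"wz":0},{"claw":1,"x":0.5,"y":30,"z":-1.8,"wx":0,"wy":0,"wz":0},{"claw":1,"x":0.5,"y":37,"z":-1.8,"wx":0,"wy":0,"wz":0},{"claw":1,"x":0.5,"y":44,"z":-1.8,"wx":0,"wy":0,"wz":0},{"claw":1,"x":0.5,"y":51,"z":-1.8,"wx":0,"wy":0,"wz":0},{"claw":1,"x":0.5,"y":57,"z":-1.8,"wx":0,"wy":0,"wz":0},{"claw":1,"x":0.5,"y":60,"z":-1.8,"wx":0,"wy":0,"wz":0}])

```text
t: 7.15
eef_pos: [0.4541, -0.2228, 0.0394]
tcp_rot: [[0.003, 0.999, -0.053], [-0.001, -0.053, -0.999], [-1.0, 0.003, 0.001]]
contact_force: [0.0, -0.0, -2.7]
finger_gap: 0.265
```

drive_tool(series=[{"claw":1,"x":0,"y":3,"z":0,"wx":0,"wy":0,"wz":0},{"claw":1,"x":0,"y":9,"z":0,"wx":0,"wy":0,"wz":0},{"claw":1,"x":0,"y":16,"z":0,"wx":0,"wy":0,"wz":0},{"claw":1,"x":0,"y":23,"z":0,"wx":0,"wy":0,"wz":0},{"claw":1,"x":0,"y":30,"z":0,"wx":0,"wy":0,"wz":0},{"claw":1,"x":0,"y":37,"z":0,"wx":0,"wy":0,"wz":0},{"claw":1,"x":0,"y":43,"z":0,"wx":0,"wy":0,"wz":0},{"claw":1,"x":0,"y":48,"z":0,"wx":0,"wy":0,"wz":0},{"claw":1,"x":0,"y":50,"z":0,"wx":0,"wy":0,"wz":0},{"claw":1,"x":0,"y":50,"z":0,"wx":0,"wy":0,"wz":0}])

```text
t: 7.98
eef_pos: [0.5045, -0.2255, 0.0396]
tcp_rot: [[0.003, 0.999, -0.053], [-0.001, -0.053, -0.999], [-1.0, 0.003, 0.001]]
contact_force: [0.4, -0.9, -2.3]
finger_gap: 0.267
```

```bash
cat > gl.py <<'E'
from meas import *
def glass(tag,riser=True):
    s=monitor.state(); R=np.array(s["tcp_rot"]);p=np.array(s["eef_pos"]); C,I,D=shot("wrist",tag)
    P=cloud(C,D);Q=(P-p)@R; H=cv2.cvtColor(I,cv2.COLOR_RGB2HSV)
    m=(H[...,1]<70)&(H[...,2]>110)&(Q[...,1]>.03)&(abs(Q[...,2])<.08)&(Q[...,0]>.0)
    n,l,st,ct=cv2.connectedComponentsWithStats(m.astype(np.uint8));k=1+np.argmax(st[1:,4]);m=l==k
    A=Q[cv2.erode(m.astype(np.uint8),np.ones((7,7)))>0]
    co=np.linalg.lstsq(np.c_[A[:,1:]-A[:,1:].mean(0),np.ones(len(A))],A[:,0],rcond=None)[0]
    print("tcp",p.round(4),"F",np.round(s["contact_force"],1),"gap",s["finger_gap"],"box",st[k])
    print("glass top tool x",co[2].round(4),"slopes",np.degrees(np.arctan(co[:2])).round(2),"tool y",np.nanpercentile(Q[m][:,1],[1,99]).round(4),"tool z",np.nanpercentile(Q[m][:,2],[.5,99.5]).round(4))
    return C,I,P,Q
if __name__=="__main__":
    import sys; glass(sys.argv[1])
E
python3 gl.py w6
```

```text
tcp [ 0.5045 -0.2255  0.0396] F [ 0.4 -0.9 -2.3] gap 0.266788618516769 box [  204     0   234   164 34515]
glass top tool x 0.0224 slopes [-0.52  0.13] tool y [0.0447 0.1265] tool z [-0.0591  0.0594]
```

View pics/w6.png

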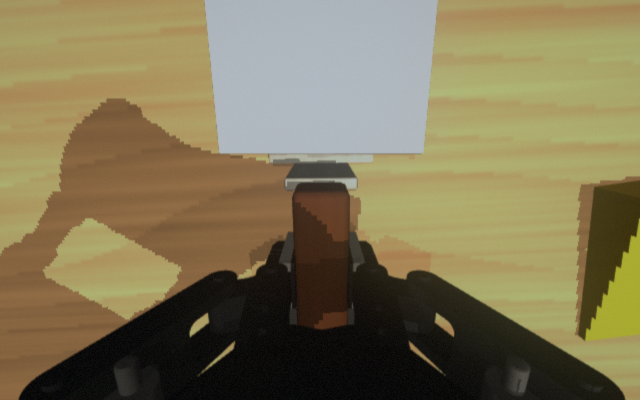

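The glass is centred on the blade, with its front edge at row 153 and the riser just clear at row 165. Lifting gently to z +60.

drive_tool(series=[{"claw":1,"x":-1,"y":0,"z":0,"wx":0,"wy":0,"wz":0},{"claw":1,"x":-2.5,"y":0,"z":0,"wx":0,"wy":0,"wz":0},{"claw":1,"x":-4,"y":0,"z":0,"wx":0,"wy":0,"wz":0},{"claw":1,"x":-5.5,"y":0,"z":0,"wx":0,"wy":0,"wz":0},{"claw":1,"x":-7,"y":0,"z":0,"wx":0,"wy":0,"wz":0},{"claw":1,"x":-9,"y":0,"z":0,"wx":0,"wy":0,"wz":0},{"claw":1,"x":-12,"y":0,"z":0,"wx":0,"wy":0,"wz":0},{"claw":1,"x":-15,"y":0,"z":0,"wx":0,"wy":0,"wz":0},{"claw":1,"x":-18,"y":0,"z":0,"wx":0,"wy":0,"wz":0},{"claw":1,"x":-20,"y":0,"z":0,"wx":0,"wy":0,"wz":0}])

```text
t: 8.87
eef_pos: [0.5043, -0.2255, 0.0601]
tcp_rot: [[0.003, 0.999, -0.053], [-0.001, -0.053, -0.999], [-1.0, 0.003, 0.001]]
contact_force: [-0.8, 0.6, -3.0]
finger_gap: 0.269
```

```bash
python3 gl.py w7; python3 -c "
from h import *
print(np.round(monitor.state()['tcp_rot'],4).tolist())"
```

```text
tcp [ 0.5043 -0.2255  0.0601] F [-0.8  0.6 -3. ] gap 0.26885409163581075 box [  207     0   229   164 33559]
glass top tool x 0.0262 slopes [-0.35  0.05] tool y [0.0447 0.1279] tool z [-0.0591  0.0594]
[[0.0033, 0.9986, -0.0531], [-0.0019, -0.0531, -0.9986], [-1.0, 0.0034, 0.0017]]
```

The glass is riding level on the blade. Raising it and carrying slowly.

drive_tool(series=[{"claw":1,"x":-2,"y":0,"z":0,"wx":0,"wy":0,"wz":0},{"claw":1,"x":-7,"y":0,"z":0,"wx":0,"wy":0,"wz":0},{"claw":1,"x":-13,"y":0,"z":0,"wx":0,"wy":0,"wz":0},{"claw":1,"x":-20,"y":0,"z":0,"wx":0,"wy":0,"wz":0},{"claw":1,"x":-27,"y":0,"z":0,"wx":0,"wy":0,"wz":0},{"claw":1,"x":-34,"y":0,"z":0,"wx":0,"wy":0,"wz":0},{"claw":1,"x":-41,"y":0,"z":0,"wx":0,"wy":0,"wz":0},{"claw":1,"x":-47,"y":0,"z":0,"wx":0,"wy":0,"wz":0},{"claw":1,"x":-52,"y":0,"z":0,"wx":0,"wy":0,"wz":0},{"claw":1,"x":-55,"y":0,"z":0,"wx":0,"wy":0,"wz":0}])

```text
t: 9.75
eef_pos: [0.5047, -0.2258, 0.1164]
tcp_rot: [[0.004, 0.999, -0.053], [-0.003, -0.053, -0.999], [-1.0, 0.004, 0.002]]
contact_force: [-0.6, -0.0, -3.5]
finger_gap: 0.272
```

drive_tool(series=[{"claw":1,"x":0,"y":0,"z":-3,"wx":0,"wy":0,"wz":0},{"claw":1,"x":0,"y":-1,"z":-10,"wx":-0.1,"wy":0,"wz":0},{"claw":1,"x":0,"y":-1,"z":-20,"wx":-0.3,"wy":0,"wz":0},{"claw":1,"x":0,"y":-2,"z":-31,"wx":-0.5,"wy":0,"wz":0},{"claw":1,"x":0,"y":-2,"z":-42,"wx":-0.7,"wy":0,"wz":0},{"claw":1,"x":0,"y":-3,"z":-53,"wx":-0.9,"wy":0,"wz":0},{"claw":1,"x":0,"y":-3,"z":-64,"wx":-1.1,"wy":0,"wz":0},{"claw":1,"x":0,"y":-4,"z":-74,"wx":-1.2,"wy":0,"wz":0},{"claw":1,"x":0,"y":-4,"z":-81,"wx":-1.3,"wy":0,"wz":0},{"claw":1,"x":0,"y":-4,"z":-84,"wx":-1.3,"wy":0,"wz":0}])

```text
t: 10.58
eef_pos: [0.5051, -0.1403, 0.1161]
tcp_rot: [[0.004, 1.0, -0.029], [-0.002, -0.029, -1.0], [-1.0, 0.004, 0.002]]
contact_force: [0.3, 0.3, -2.9]
finger_gap: 0.268
```

drive_tool(series=[{"claw":1,"x":0,"y":0,"z":-3,"wx":0,"wy":0,"wz":0},{"claw":1,"x":0,"y":-1,"z":-10,"wx":-0.1,"wy":0,"wz":0},{"claw":1,"x":0,"y":-1,"z":-20,"wx":-0.3,"wy":0,"wz":0},{"claw":1,"x":0,"y":-1,"z":-31,"wx":-0.5,"wy":0,"wz":0},{"claw":1,"x":0,"y":-2,"z":-42,"wx":-0.7,"wy":0,"wz":0},{"claw":1,"x":0,"y":-2,"z":-53,"wx":-0.9,"wy":0,"wz":0},{"claw":1,"x":0,"y":-2,"z":-64,"wx":-1.1,"wy":0,"wz":0},{"claw":1,"x":0,"y":-2,"z":-74,"wx":-1.2,"wy":0,"wz":0},{"claw":1,"x":0,"y":-2,"z":-81,"wx":-1.3,"wy":0,"wz":0},{"claw":1,"x":0,"y":-2,"z":-84,"wx":-1.3,"wy":0,"wz":0}])

```text
t: 11.42
eef_pos: [0.5055, -0.0549, 0.1158]
tcp_rot: [[0.004, 1.0, -0.005], [-0.002, -0.005, -1.0], [-1.0, 0.004, 0.002]]
contact_force: [0.1, 0.2, -3.8]
finger_gap: 0.266
```

drive_tool(series=[{"claw":1,"x":0,"y":0,"z":-3,"wx":0,"wy":0,"wz":0},{"claw":1,"x":0,"y":0,"z":-10,"wx":-0.1,"wy":0,"wz":0},{"claw":1,"x":0,"y":0,"z":-20,"wx":-0.3,"wy":0,"wz":0},{"claw":1,"x":0,"y":0,"z":-31,"wx":-0.5,"wy":0,"wz":0},{"claw":1,"x":0,"y":0,"z":-42,"wx":-0.7,"wy":0,"wz":0},{"claw":1,"x":0,"y":0,"z":-53,"wx":-0.9,"wy":0,"wz":0},{"claw":1,"x":0,"y":0,"z":-64,"wx":-1.1,"wy":0,"wz":0},{"claw":1,"x":0,"y":0,"z":-74,"wx":-1.2,"wy":0,"wz":0},{"claw":1,"x":0,"y":0,"z":-81,"wx":-1.3,"wy":0,"wz":0},{"claw":1,"x":0,"y":0,"z":-84,"wx":-1.3,"wy":0,"wz":0}])

```text
t: 12.25
eef_pos: [0.5058, 0.0303, 0.1156]
tcp_rot: [[0.004, 1.0, 0.019], [-0.002, 0.019, -1.0], [-1.0, 0.004, 0.002]]
contact_force: [1.0, 0.6, -2.7]
finger_gap: 0.27
```

Run:
```python
from gl import *
C,I,P,Q=glass('w8'); R=np.array(monitor.state()["tcp_rot"]);print(np.round(R,4).tolist())
H=cv2.cvtColor(I,cv2.COLOR_RGB2HSV)
m=(H[...,2]<80)&(abs(P[...,0]-.66)<.11)&(abs(P[...,1]-.26)<.11)&(P[...,2]>.0)&(P[...,2]<.08)
print(m.sum(),np.nanpercentile(P[m],[1,50,99],axis=0).round(3) if m.sum() else "")
```

```text
tcp [0.5058 0.0303 0.1156] F [ 1.   0.6 -2.7] gap 0.26986656586478974 box [  207     0   228   163 33461]
glass top tool x 0.0262 slopes [-0.39  0.08] tool y [0.0446 0.1278] tool z [-0.059   0.0592]
[[0.0037, 0.9998, 0.0188], [-0.0016, 0.0188, -0.9998], [-1.0, 0.0037, 0.0017]]
12937 [[0.593 0.178 0.003]
 [0.622 0.203 0.02 ]
 [0.657 0.294 0.055]]
```

drive_tool(series=[{"claw":1,"x":0,"y":0,"z":-3,"wx":0,"wy":0,"wz":0},{"claw":1,"x":0,"y":0,"z":-10,"wx":-0.1,"wy":0,"wz":0},{"claw":1,"x":0,"y":0,"z":-20,"wx":-0.3,"wy":0,"wz":0},{"claw":1,"x":0,"y":-1,"z":-31,"wx":-0.5,"wy":0,"wz":0},{"claw":1,"x":0,"y":-2,"z":-42,"wx":-0.7,"wy":0,"wz":0},{"claw":1,"x":0,"y":-3,"z":-53,"wx":-0.8,"wy":0,"wz":0},{"claw":1,"x":0,"y":-4,"z":-64,"wx":-0.8,"wy":0,"wz":0},{"claw":1,"x":0,"y":-5,"z":-74,"wx":-0.8,"wy":0,"wz":0},{"claw":1,"x":0,"y":-5,"z":-81,"wx":-0.8,"wy":0,"wz":0},{"claw":1,"x":0,"y":-5,"z":-84,"wx":-0.8,"wy":0,"wz":0}])

```text
t: 13.13
eef_pos: [0.4991, 0.1155, 0.1154]
tcp_rot: [[0.004, 0.999, 0.034], [-0.001, 0.034, -0.999], [-1.0, 0.004, 0.002]]
contact_force: [-0.2, -0.8, -3.8]
finger_gap: 0.266
```

Run:
```python
from gl import *
C,I,P,Q=glass('w9')
H=cv2.cvtColor(I,cv2.COLOR_RGB2HSV)
m=(H[...,2]<80)&(abs(P[...,0]-.66)<.12)&(abs(P[...,1]-.26)<.12)&(P[...,2]>.047)&(P[...,2]<.060)
print(m.sum(),*rect(P[m][:,:2]))
# scene/side again
for n in ("scene","side"):
    C,J,D=shot(n,n+"9");P=cloud(C,D);H=cv2.cvtColor(J,cv2.COLOR_RGB2HSV)
    m=(H[...,2]<75)&(P[...,2]>.035)&(P[...,2]<.07)&(abs(P[...,0]-.65)<.12)&(P[...,1]>.15)&(P[...,1]<.38)
    print(n,m.sum(),*rect(P[m][:,:2]))
```

```text
tcp [0.4991 0.1155 0.1154] F [-0.2 -0.8 -3.8] gap 0.2662272588830346 box [  207     0   228   164 33480]
glass top tool x 0.0262 slopes [-0.39  0.04] tool y [0.0445 0.1278] tool z [-0.0589  0.0591]
2397 [615.  262.1] [ 45.2 140.1] 2.0
scene 1180 [662.6 258. ] [133.9 152.2] 1.6
side 858 [654.1 259.1] [130.  152.6] 2.0
```

View pics/w9.png

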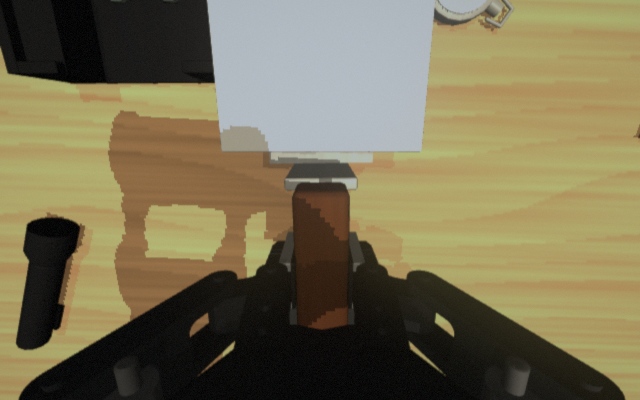

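Ahead at the left, the black housing's front edge is at row 80 and the torch is at (48,280). Combining the views puts the seat at about (0.6585,0.258), yaw 2. Moving over it.

drive_tool(series=[{"claw":1,"x":0,"y":1,"z":-3,"wx":0,"wy":0,"wz":0},{"claw":1,"x":0,"y":3,"z":-10,"wx":0,"wy":0,"wz":0},{"claw":1,"x":0,"y":7,"z":-19,"wx":0,"wy":0,"wz":0},{"claw":1,"x":0,"y":12,"z":-29,"wx":0,"wy":0,"wz":0},{"claw":1,"x":0,"y":17,"z":-39,"wx":0,"wy":0,"wz":0},{"claw":1,"x":0,"y":22,"z":-49,"wx":0,"wy":0,"wz":0},{"claw":1,"x":0,"y":27,"z":-58,"wx":0,"wy":0,"wz":0},{"claw":1,"x":0,"y":31,"z":-65,"wx":0,"wy":0,"wz":0},{"claw":1,"x":0,"y":34,"z":-69,"wx":0,"wy":0,"wz":0},{"claw":1,"x":0,"y":35,"z":-70,"wx":0,"wy":0,"wz":0}])

```text
t: 14.12
eef_pos: [0.5325, 0.1862, 0.1154]
tcp_rot: [[0.004, 0.999, 0.034], [-0.002, 0.034, -0.999], [-1.0, 0.004, 0.002]]
contact_force: [0.9, -0.6, -3.5]
finger_gap: 0.27
```

drive_tool(series=[{"claw":1,"x":0,"y":1,"z":-3,"wx":0,"wy":0,"wz":0},{"claw":1,"x":0,"y":3,"z":-10,"wx":0,"wy":0,"wz":0},{"claw":1,"x":0,"y":7,"z":-19,"wx":0,"wy":0,"wz":0},{"claw":1,"x":0,"y":12,"z":-29,"wx":0,"wy":0,"wz":0},{"claw":1,"x":0,"y":17,"z":-39,"wx":0,"wy":0,"wz":0},{"claw":1,"x":0,"y":22,"z":-48,"wx":0,"wy":0,"wz":0},{"claw":1,"x":0,"y":27,"z":-56,"wx":0,"wy":0,"wz":0},{"claw":1,"x":0,"y":31,"z":-62,"wx":0,"wy":0,"wz":0},{"claw":1,"x":0,"y":33,"z":-66,"wx":0,"wy":0,"wz":0},{"claw":1,"x":0,"y":34,"z":-67,"wx":0,"wy":0,"wz":0}])

```text
t: 14.95
eef_pos: [0.5644, 0.2551, 0.1153]
tcp_rot: [[0.004, 0.999, 0.035], [-0.002, 0.035, -0.999], [-1.0, 0.004, 0.002]]
contact_force: [-0.2, 0.3, -3.7]
finger_gap: 0.272
```

```bash
cat > fit.py <<'E'
from gl import *
import sys
C,I,P,Q=glass(sys.argv[1])
H=cv2.cvtColor(I,cv2.COLOR_RGB2HSV)
m=(H[...,2]<80)&(abs(P[...,0]-.66)<.12)&(abs(P[...,1]-.26)<.12)&(P[...,2]>.049)&(P[...,2]<.060)
print(m.sum(),"wrist rim",*rect(P[m][:,:2]))
for n in ("scene","side"):
    C,J,D=shot(n,sys.argv[1]+n);P=cloud(C,D);H=cv2.cvtColor(J,cv2.COLOR_RGB2HSV)
    B=(abs(P[...,0]-.65)<.12)&(P[...,1]>.15)&(P[...,1]<.38)
    m=(H[...,2]<75)&(P[...,2]>.035)&(P[...,2]<.07)&B
    g=(H[...,1]<60)&(H[...,2]>110)&(P[...,2]>.04)&(P[...,2]<.13)&B
    k,l,st,ct=cv2.connectedComponentsWithStats(g.astype(np.uint8));g=l==1+np.argmax(st[1:,4])
    print(n,"cue",*rect(P[m][:,:2]),"glass",*rect(P[g][:,:2]),np.median(P[g][:,2]))
E
python3 fit.py w10
```

```text
tcp [0.5644 0.2551 0.1153] F [-0.2  0.3 -3.7] gap 0.27184139801588275 box [  207     0   228   163 33500]
glass top tool x 0.0263 slopes [-0.46  0.04] tool y [0.0446 0.1278] tool z [-0.0589  0.0593]
2247 wrist rim [649.3 257. ] [113.6 151.6] 1.8
scene cue [663.2 257.4] [132.6 153. ] 1.0 glass [662.7 259.1] [109.8 119.6] 2.3 0.08883521471274702
side cue [653.1 274.9] [129.2 121.2] 2.4 glass [658.  260.3] [123.1 119. ] -3.6 0.08722008752974686
```

The glass is centred over the recess to about 1 mm: glass (0.659,0.2584), seat (0.6585,0.257). Lowering slowly.

drive_tool(series=[{"claw":1,"x":1,"y":0,"z":0.5,"wx":0,"wy":0,"wz":0},{"claw":1,"x":4,"y":0,"z":1,"wx":0,"wy":0,"wz":0},{"claw":1,"x":8,"y":0,"z":1,"wx":0,"wy":0,"wz":0},{"claw":1,"x":13,"y":0,"z":1,"wx":0,"wy":0,"wz":0},{"claw":1,"x":18,"y":0,"z":1,"wx":0,"wy":0,"wz":0},{"claw":1,"x":23,"y":0,"z":1,"wx":0,"wy":0,"wz":0},{"claw":1,"x":28,"y":0,"z":1,"wx":0,"wy":0,"wz":0},{"claw":1,"x":32,"y":0,"z":1,"wx":0,"wy":0,"wz":0},{"claw":1,"x":34,"y":0,"z":1,"wx":0,"wy":0,"wz":0},{"claw":1,"x":35,"y":0,"z":1,"wx":0,"wy":0,"wz":0}])

```text
t: 15.93
eef_pos: [0.5639, 0.2529, 0.0797]
tcp_rot: [[0.003, 0.999, 0.034], [-0.002, 0.034, -0.999], [-1.0, 0.003, 0.002]]
contact_force: [-0.4, 1.5, -4.1]
finger_gap: 0.269
```

drive_tool(series=[{"claw":1,"x":1,"y":0,"z":0,"wx":0,"wy":0,"wz":0},{"claw":1,"x":2,"y":0,"z":0,"wx":0,"wy":0,"wz":0},{"claw":1,"x":3,"y":0,"z":0,"wx":0,"wy":0,"wz":0},{"claw":1,"x":4,"y":0,"z":0,"wx":0,"wy":0,"wz":0},{"claw":1,"x":5.5,"y":0,"z":0,"wx":0,"wy":0,"wz":0},{"claw":1,"x":7,"y":0,"z":0,"wx":0,"wy":0,"wz":0},{"claw":1,"x":9,"y":0,"z":0,"wx":0,"wy":0,"wz":0},{"claw":1,"x":11,"y":0,"z":0,"wx":0,"wy":0,"wz":0},{"claw":1,"x":13,"y":0,"z":0,"wx":0,"wy":0,"wz":0},{"claw":1,"x":14,"y":0,"z":0,"wx":0,"wy":0,"wz":0}])

```text
t: 16.77
eef_pos: [0.5638, 0.2528, 0.0652]
tcp_rot: [[0.002, 0.999, 0.034], [-0.002, 0.034, -0.999], [-1.0, 0.002, 0.003]]
contact_force: [-0.8, -0.5, -1.9]
finger_gap: 0.267
```

```bash
python3 fit.py w11
```

```text
tcp [0.5638 0.2528 0.0652] F [-0.8 -0.5 -1.9] gap 0.2671145684691362 box [  199     0   244   163 36066]
glass top tool x 0.0151 slopes [-1.27  0.27] tool y [0.0445 0.1239] tool z [-0.059   0.0592]
7722 wrist rim [640.7 256.4] [ 95.6 151.8] 2.0
scene cue [652.9 257.2] [156.1 152.3] 1.8 glass [665.7 257.8] [103.8 120.3] 2.1 0.04987649618782963
side cue [656.6 260. ] [129.3 155.5] 5.1 glass [659.6 252.1] [116.6 129.8] 2.1 0.04827304749216321
```

View pics/w11.png

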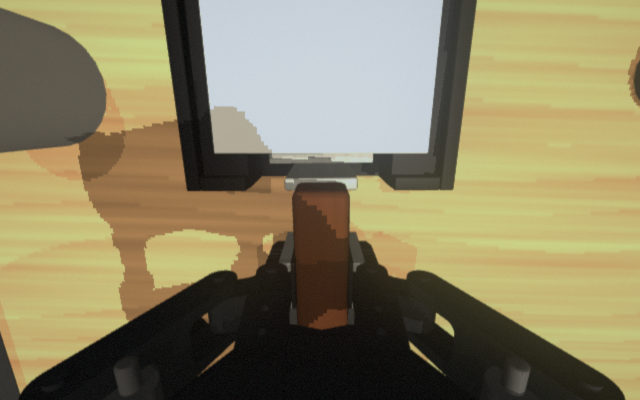

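The glass is seated in the recess with its top at z 0.050 and its edges inside the black rim. The blade is about 11 mm below it. Before drawing back, I'll check the space behind.

Run:
```python
from meas import *
Z=np.load("pics/scene0.npz");P=cloud(cam("scene"),Z["D"]);H=cv2.cvtColor(Z["I"],cv2.COLOR_RGB2HSV)
m=(H[...,0]>80)&(H[...,0]<95)&(H[...,1]>150)&(P[...,1]>0)&(P[...,0]>.1)
print("turq",np.nanpercentile(P[m],[1,99],axis=0).round(3))
m=(H[...,2]<70)&(P[...,1]>.3)&(P[...,1]<.42)&(P[...,0]>.4)&(P[...,0]<.6)&(P[...,2]>.01)
print("torch",np.nanpercentile(P[m],[2,98],axis=0).round(3))
```

```text
turq [[ 0.13   0.238 -0.681]
 [ 0.318  1.221  0.057]]
torch [[0.402 0.307 0.013]
 [0.599 0.393 0.054]]
```

drive_tool(series=[{"claw":1,"x":0,"y":-3,"z":0,"wx":0,"wy":0,"wz":0},{"claw":1,"x":0,"y":-8,"z":0,"wx":0,"wy":0,"wz":0},{"claw":1,"x":0,"y":-15,"z":0,"wx":0,"wy":0,"wz":0},{"claw":1,"x":0,"y":-23,"z":0,"wx":0,"wy":0,"wz":0},{"claw":1,"x":0,"y":-32,"z":0,"wx":0,"wy":0,"wz":0},{"claw":1,"x":0,"y":-41,"z":0,"wx":0,"wy":0,"wz":0},{"claw":1,"x":0,"y":-50,"z":0,"wx":0,"wy":0,"wz":0},{"claw":1,"x":0,"y":-59,"z":0,"wx":0,"wy":0,"wz":0},{"claw":1,"x":0,"y":-66,"z":0,"wx":0,"wy":0,"wz":0},{"claw":1,"x":0,"y":-70,"z":0,"wx":0,"wy":0,"wz":0}])

```text
t: 17.75
eef_pos: [0.4926, 0.2505, 0.0652]
tcp_rot: [[0.002, 0.999, 0.034], [-0.003, 0.034, -0.999], [-1.0, 0.002, 0.003]]
contact_force: [0.2, -0.1, -2.0]
finger_gap: 0.266
```

drive_tool(series=[{"claw":1,"x":0,"y":-3,"z":0,"wx":0,"wy":0,"wz":0},{"claw":1,"x":0,"y":-8,"z":0,"wx":0,"wy":0,"wz":0},{"claw":1,"x":0,"y":-15,"z":0,"wx":0,"wy":0,"wz":0},{"claw":1,"x":0,"y":-23,"z":0,"wx":0,"wy":0,"wz":0},{"claw":1,"x":0,"y":-32,"z":0,"wx":0,"wy":0,"wz":0},{"claw":1,"x":0,"y":-41,"z":0,"wx":0,"wy":0,"wz":0},{"claw":1,"x":0,"y":-50,"z":0,"wx":0,"wy":0,"wz":0},{"claw":1,"x":0,"y":-59,"z":0,"wx":0,"wy":0,"wz":0},{"claw":1,"x":0,"y":-66,"z":0,"wx":0,"wy":0,"wz":0},{"claw":1,"x":0,"y":-70,"z":0,"wx":0,"wy":0,"wz":0}])

```text
t: 18.58
eef_pos: [0.4213, 0.2481, 0.0649]
tcp_rot: [[0.001, 0.999, 0.035], [-0.003, 0.035, -0.999], [-1.0, 0.001, 0.003]]
contact_force: [-0.6, 0.6, -3.1]
finger_gap: 0.265
```

drive_tool(series=[{"claw":1,"x":-5,"y":0,"z":4,"wx":0,"wy":0,"wz":0},{"claw":1,"x":-10,"y":0,"z":15,"wx":0,"wy":0,"wz":0},{"claw":1,"x":-10,"y":0,"z":35,"wx":0,"wy":0,"wz":0},{"claw":1,"x":-10,"y":0,"z":60,"wx":0,"wy":0,"wz":0},{"claw":1,"x":-10,"y":0,"z":90,"wx":0,"wy":0,"wz":0},{"claw":1,"x":-10,"y":0,"z":120,"wx":0,"wy":0,"wz":0},{"claw":1,"x":-10,"y":0,"z":145,"wx":0,"wy":0,"wz":0},{"claw":1,"x":-10,"y":0,"z":160,"wx":0,"wy":0,"wz":0},{"claw":1,"x":-10,"y":0,"z":165,"wx":0,"wy":0,"wz":0},{"claw":1,"x":-10,"y":0,"z":165,"wx":0,"wy":0,"wz":0}])

```text
t: 19.42
eef_pos: [0.4278, 0.0817, 0.0761]
tcp_rot: [[0.003, 0.999, 0.032], [-0.003, 0.032, -0.999], [-1.0, 0.003, 0.003]]
contact_force: [-0.5, 0.7, -2.7]
finger_gap: 0.266
```

Run:
```python
from lift import *
lifter('w12'); print(np.round(monitor.state()["tcp_rot"],4).tolist())
```

```text
t 19.4167 tcp [0.4278 0.0817 0.0761] F [-0.5  0.7 -2.7] area 18131
blade top in tool: x 0.0309 slopes dx/dy,dx/dz deg [0.02 0.05]
blade top world z 0.0455
blade rect world [513.6  84.8] [89. 64.] 2.4
[[0.0022, 0.9995, 0.033], [-0.0026, 0.033, -0.9995], [-1.0, 0.0022, 0.0027]]
```

drive_tool(series=[{"claw":1,"x":5,"y":0,"z":0,"wx":0,"wy":0,"wz":0},{"claw":1,"x":14,"y":0,"z":0,"wx":0,"wy":0,"wz":0},{"claw":1,"x":24,"y":0,"z":0,"wx":0,"wy":0,"wz":0},{"claw":1,"x":32,"y":0,"z":0,"wx":0,"wy":0,"wz":0},{"claw":1,"x":37,"y":0,"z":0,"wx":0,"wy":0,"wz":0},{"claw":1,"x":39,"y":0,"z":0,"wx":0,"wy":0,"wz":0},{"claw":1,"x":40,"y":0,"z":0,"wx":0,"wy":0,"wz":0},{"claw":1,"x":41,"y":0,"z":0,"wx":0,"wy":0,"wz":0},{"claw":1,"x":41,"y":0,"z":0,"wx":0,"wy":0,"wz":0}])

```text
t: 20.22
eef_pos: [0.4279, 0.0826, 0.0351]
tcp_rot: [[0.003, 0.999, 0.033], [-0.003, 0.033, -0.999], [-1.0, 0.003, 0.003]]
contact_force: [0.2, 0.5, -2.3]
finger_gap: 0.268
```

drive_tool(series=[{"claw":1,"x":0.5,"y":0,"z":0,"wx":0,"wy":0,"wz":0},{"claw":1,"x":0.8,"y":0,"z":0,"wx":0,"wy":0,"wz":0},{"claw":1,"x":0.8,"y":0,"z":0,"wx":0,"wy":0,"wz":0}])

```text
t: 20.47
eef_pos: [0.4284, 0.0825, 0.0347]
tcp_rot: [[0.004, 0.999, 0.033], [-0.003, 0.033, -0.999], [-1.0, 0.004, 0.003]]
contact_force: [0.9, 0.1, -0.6]
finger_gap: 0.265
```

The foot is starting to take the weight. Opening gently, then retreating up.

drive_tool(series=[{"claw":0.7,"x":0.3,"y":0,"z":0,"wx":0,"wy":0,"wz":0},{"claw":0.65,"x":0.3,"y":0,"z":0,"wx":0,"wy":0,"wz":0},{"claw":0.5,"x":0,"y":0,"z":0,"wx":0,"wy":0,"wz":0},{"claw":0.3,"x":0,"y":0,"z":0,"wx":0,"wy":0,"wz":0},{"claw":0,"x":0,"y":0,"z":0,"wx":0,"wy":0,"wz":0},{"claw":0,"x":0,"y":0,"z":0,"wx":0,"wy":0,"wz":0},{"claw":0,"x":0,"y":0,"z":0,"wx":0,"wy":0,"wz":0},{"claw":0,"x":0,"y":0,"z":0,"wx":0,"wy":0,"wz":0},{"claw":0,"x":0,"y":0,"z":0,"wx":0,"wy":0,"wz":0},{"claw":0,"x":0,"y":0,"z":0,"wx":0,"wy":0,"wz":0}])

```text
t: 21.3
eef_pos: [0.4284, 0.0825, 0.0347]
tcp_rot: [[0.004, 0.999, 0.033], [-0.003, 0.033, -0.999], [-1.0, 0.004, 0.003]]
contact_force: [-0.5, -0.4, 0.3]
finger_gap: 1.004
```

drive_tool(series=[{"claw":0,"x":-10,"y":0,"z":0,"wx":0,"wy":0,"wz":0},{"claw":0,"x":-30,"y":0,"z":0,"wx":0,"wy":0,"wz":0},{"claw":0,"x":-60,"y":0,"z":0,"wx":0,"wy":0,"wz":0},{"claw":0,"x":-95,"y":0,"z":0,"wx":0,"wy":0,"wz":0},{"claw":0,"x":-130,"y":-10,"z":0,"wx":0,"wy":0,"wz":0},{"claw":0,"x":-165,"y":-30,"z":0,"wx":0,"wy":0,"wz":0},{"claw":0,"x":-190,"y":-50,"z":0,"wx":0,"wy":0,"wz":0},{"claw":0,"x":-200,"y":-60,"z":0,"wx":0,"wy":0,"wz":0},{"claw":0,"x":-200,"y":-60,"z":0,"wx":0,"wy":0,"wz":0}])

```text
t: 22.05
eef_pos: [0.3683, 0.081, 0.2383]
tcp_rot: [[0.011, 0.999, 0.033], [-0.003, 0.033, -0.999], [-1.0, 0.011, 0.004]]
contact_force: [0.4, -0.2, 0.6]
finger_gap: 0.998
```

Run:
```python
from meas import *
s=monitor.state();print(s["t"],s["contact_force"])
C,I,D=shot("wrist","wf");P=cloud(C,D);H=cv2.cvtColor(I,cv2.COLOR_RGB2HSV)
b=(abs(P[...,1]-.085)<.045)&(P[...,0]>.46)&(P[...,0]<.58)&(H[...,1]<75)&(H[...,2]>90)&(P[...,2]<.02)
h=(P[...,2]>.055)&(P[...,2]<.085)&(abs(P[...,1]-.082)<.03)&(P[...,0]>.35)&(H[...,0]<20)
for m in (b,h):
    A=P[m];co=np.linalg.lstsq(np.c_[A[:,:2]-A[:,:2].mean(0),np.ones(len(A))],A[:,2],rcond=None)[0]
    print(m.sum(),"z",co[2].round(4),"slopes",np.degrees(np.arctan(co[:2])).round(2),*rect(A[:,:2]))
a=I[:,:,::-1]; C,J,D=shot("scene","sf");C2,K,D2=shot("side","kf");P=cloud(C,D);H=cv2.cvtColor(J,cv2.COLOR_RGB2HSV)
g=(H[...,1]<60)&(H[...,2]>110)&(P[...,2]>.03)&(P[...,2]<.08)&(abs(P[...,0]-.66)<.1)&(abs(P[...,1]-.257)<.09)
k,l,st,ct=cv2.connectedComponentsWithStats(g.astype(np.uint8));g=l==1+np.argmax(st[1:,4]);A=P[g];co=np.linalg.lstsq(np.c_[A[:,:2]-A[:,:2].mean(0),np.ones(len(A))],A[:,2],rcond=None)[0]
print("glass",*rect(outline(C,g,.05)),co[2],np.degrees(np.arctan(co[:2])).round(2))
cv2.imwrite("pics/final.png",np.hstack([cv2.resize(J[90:370,60:600,::-1],(400,300)),cv2.resize(K[100:360,140:560,::-1],(400,300))]))
```

```text
22.05 [ 0.37655704 -0.16116901  0.56775109]
4610 z 0.0034 slopes [-0.48 -0.05] [521.2  86.9] [101.4  64.9] 2.9
1921 z 0.0684 slopes [-0.07  0.3 ] [420.6  82. ] [94.8 23.7] 2.5
glass [665.6 257.2] [ 99.8 119.2] 1.8 0.04988628468551418 [0.17 0.16]
```

View pics/final.png

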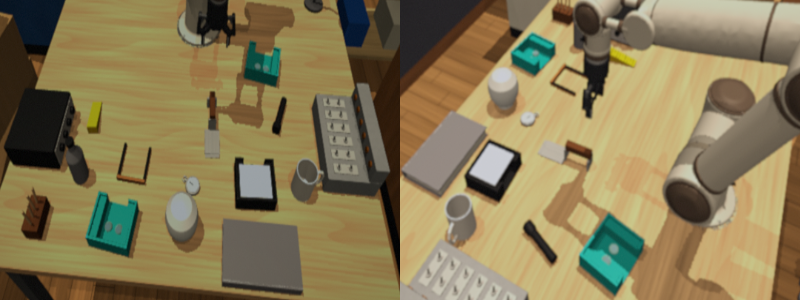

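The final picture shows the glass flat in the black cue light at (255,183) and the lifter lying clear at (212,125). The rack is empty and everything else is in place. Handing in.

```bash
python3 -c "
from plant import ticket
print(ticket.close_job())"
```

```text
the job is handed in; nothing more can be done
None
```

The glass is in the black cue light's recess and the lifter is lying on the counter. I handed the job in after about 22 s of robot time, against the 72 s limit. I slid the lifter under the glass, lifted it, carried it level at no more than about 130 mm/s and lowered it onto the ledges. Then I drew the blade out forward and stood the lifter on the counter at about (0.52, 0.087).

**Last checks:**
- **Glass:** its top is at z 0.050 m, as expected for the 45 mm ledges, with about 0.2° of tilt. The wrist view showed its edges inside the rim on both sides.
- **Glass position:** the final scene-camera fit put its centre about 7 mm further in x than my estimate of the seat. That camera also put the cue light a few mm too far in x, so I take this as camera offset.
- **Lifter:** the blade top is at z 3.4 mm and the handle top at 68.4 mm, so it stands flat on blade and foot. The tip is about 2 cm short of the cue light's front in x, and the lifter lies about 6 cm to the side of the housing. The blade's depth readings showed a 0.5° slope that the handle's did not, so I put that down to noise.
- **Everything else:** the other items looked unmoved in the final pictures, though I did not measure them. The reported wrist force stayed below 6 N at the end of each move.

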